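Load a jar into the coding machine through its sprung flap

ROBOT

A 7-joint arm with a two-finger parallel gripper is mounted at the origin on the work surface. World frame = base frame: x ahead of the robot, y to its left, z up, the work surface at z = 0. Lengths are in m, angles in rad, forces in N, time in s.
With the tool pointing down it reaches from about 0.4 to 0.75 m from the base axis. Payload 19.5 kg.
Tool frame: the origin (TCP) lies where the fingers leave the gripper's body, on its centre line; the fingertips stand 73 mm ahead of it and the grasp point (between the pads) lies 54 mm ahead of it; z points along the fingers, y is the direction in which the jaws open and shut (so a half turn about z gives the same grasp; the last joint's range is limited). The gripper opens to 85 mm and grips with 20 to 120 N. Pads are 22 mm wide; open, the fingers measure 114 mm over their backs; the gripper's body (76 mm by 85 mm) begins 54 mm behind the grasp point. The pads swing forward as they close: fully open they stand 13 mm farther back than shut.
Start: joints at [1.297, 0.707, -0.028, 1.485, 0.022, 0.951, -0.075], TCP at [0.132, -0.56, 0.304] pointing down, gripper open.
Joint ranges: [-2.71, 2.71], [-0.32, 2.16], [-1.57, 1.52], [0, 2.45], [-1.46, 4.6], [0, 2.02], [-2.83, 2.83]. Speed limits (rad/s): [1.89, 1.89, 2.57, 2.57, 3.01, 3.01, 3.01].

INTERFACE

Orientations are given as a unit quaternion [w, x, y, z].
In Python, from plant import env, imaging gives the robot as it stands.
- The arm moves only by the tool drive_tool, never from a script. Its argument "rows" is a list of rows, each a list of 5 numbers: the closure, from 0 (fully open) to 1 (shut), then the shift along the tool's x, y, z in cm, then the turn about the tool's z in degrees. A call has exactly 10 rows; each row shifts and turns the commanded pose from where the row before left it, along the tool's axes as they then stand; what a row does not reach is not made up. A row lasts 1/10 s, in which the tool goes at most 50 mm and 8.59 degrees, less where a joint would pass 70% of its speed; a pose out of reach is approached as far as the arm can. A call is refused whole if a number of a shift passes 5 or a number of a turn 8.59, either way. A call with a gripper value outside its range is refused whole. The fingers move at their own pace and stop on an object; "squeeze" is the grip in N (left out, the last holds). Time passes only in rows, so rows that do not move let the fingers close, or fill a call up. It gives the time, the measured TCP pose, the force and the opening at its end, in the units of the state.
- env.get_state(): the state, without advancing time (a new reading comes with each control period).
- imaging.camera(name): name is "scene" or "top"; returns the picture (480x640x3 uint8, blue, green, red); there is no depth.
- imaging.calibration(name): a dict with "fx", "fy", "cx", "cy" (pixels), "cam_to_world" (4x4, takes a point from camera to world coordinates). Camera axes: x right, y up, looking along -z (the intrinsics and any distortion apply to the point x, -y, -z); pixel columns grow to the right and rows downward; lengths in m; the calibration is good to about 2 mm. A picture is of the moment at which its call begins. calibration takes no time and is no camera call.
- env.job_done(): hands the job in, once; it reports no verdict.
The state is a dict: "clock": time; "q": joint angles; "joint_vel": joint speeds; "effort": joint torques, N m; "ee_pos": TCP position; "eef_rot": TCP orientation; "ft_force": force on the tool from outside, world axes, zero at the start; "moment": the same for the moment, N m; "gripper_width": opening from 0.0 (shut) to 1.0 (fully open).
Only numpy, scipy, OpenCV 4.12 (cv2) and the standard library are available. Lean on these libraries where they do the work, as an engineer would, in place of code of your own. Each camera call takes 0.05 s, during which the arm holds its last target.

TASK

Of the three jars standing loose on the table (not those in the carton tray), take the middle one in width and height and stand it upright on the coding machine's infeed plate in front of the flap, then slide it along the lane, never lifting it over, through the sprung flap and on until it pushes the sprung rubber pad at the far end in by about 10 mm (never more than 17 mm), and keep it pressed there for about a second. Then let go and come out so that the flap shuts behind the jar, which must be left standing inside the lane; leave the other jars and things as they are.

Things in the scene. Friction and masses are not known exactly. Their poses are not given: they have to be found in the camera images.
- jar_center (a point): centre (half-way up, 28 mm above its underside) of the jar to load: an upright round glass jar of pale honey with a plain gold-coloured metal lid, 50 mm diameter, 56 mm tall, about 0.15 kg, loose on the table; its z axis is its upright axis. Of the three loose jars it is the middle one in both width and height.
- machine: the tabletop jar coding machine, fixed to the table: steel plate, aluminium lane, grey hood and head. Origin on the table top under the middle of the closed flap; x along the lane, the way the jar is pushed; z up. Offsets named mx, my, mz below are in this frame. Steel plate from mx -120 to 200 mm, my -55 to 55, 8 mm thick: a jar on it has its underside at mz 8 mm.
- infeed (a point): point on the plate's top at mx -60, my 0, mz 8 mm: middle of the infeed area in front of the flap, axes as the machine's. Open all round but for two flared guides 30 mm high at the lane mouth, from mx -30 mm inwards.
- lane (a point): point on the plate's top at mx 90, my 0, mz 8 mm, beyond the flap. Straight lane walls 56 mm apart inside (my -28 to 28), 4 mm thick, tops at mz 48 mm; the lane is open above from mx 0 to 180 mm.
- lane_end (a point): point on the plate's top at mx 180, my 0, mz 8 mm, where the hood begins (mx 180 to 230, top at mz 64 mm); behind it the head (mx 230 to 310, 150 mm wide, top at mz 108 mm). The sprung pad (pad) stands across the lane before it; its place is set differently each time and not measured: its face is somewhere from mx 112 to 152 mm and must be found by feel.
- flap (a joint): one-way flap across the lane mouth: grey plate 60 mm long, 38 high, 3 thick, top edge at mz 48 mm, on an upright hinge at mx 0, my 34 mm. 0 = shut; grows to 1.5 rad as it swings inwards. A spring shuts it (0.035 N m at first, 0.11 wide open; pushing the jar through takes about 2 to 5 N). It can shut only once the jar's centre is over 82 mm beyond it (mx) and nothing is in its way.
- pad (a joint): how far the sprung rubber pad at the lane's end is pushed in, m: 0 = at rest, grows towards the machine's +x, stop at 0.025. Pad 46 mm wide, 30 high, its middle at mz 28 mm. It starts to give at 3 N, then 0.5 N more per mm (8 N at 10 mm, 11.5 N at 17); the jar's friction can add some 2 to 5 N to the push. Let go, it pushes the jar back as far as it was pushed in.
- tall_jar_center (a point): centre (33 mm above its underside) of another loose jar, slim, 38 mm diameter, 66 mm tall: leave alone
- wide_jar_center (a point): centre (20 mm above its underside) of another loose jar, low and wide, 62 mm diameter, 40 mm tall: leave alone
- label_roll: loose roll of blank labels lying flat on the table, 84 mm diameter, 45 mm high, origin at the centre of its underside: leave alone
- squeeze: loose white plastic bottle, 52 mm diameter, 130 mm tall, origin at the centre of its underside: leave alone
- lid_bowl: loose steel bowl, 120 mm across the rim, 45 mm high, origin at the centre of its underside: leave alone
There are look-alikes about, which are no part of the job. What is shaped like the part that bears jar_center but blue or purple is not meant.

How it is judged:
On the way, in this order (a step that is already met when the one before it is completed fails the run):
1. the jar stands upright on the infeed plate in front of the flap (x of jar_center in the frame of machine between -0.125 and -0.018 m and y of jar_center in the frame of machine between -0.055 and 0.055 m and height (world z) of jar_center between 0.032 and 0.04 m and angle between jar_center's own z axis and vertical below 0.12 rad), for 0.2 s.
2. the jar, standing on the plate, is in the doorway with the flap pushed open (value of joint flap above 0.4 rad and x of jar_center in the frame of machine between -0.01 and 0.08 m and height (world z) of jar_center below 0.045 m), for 0.1 s.
3. the jar, beyond the flap, keeps the sprung pad pushed in by at least 5 mm for 0.4 s (value of joint pad above 0.005 m and x of jar_center in the frame of machine above 0.082 m and height (world z) of jar_center below 0.045 m), for 0.4 s.
At the end, for the whole second after the job is handed in: The jar stands upright (within 7 degrees) on the plate inside the lane, its centre at least 75 mm beyond the flap, the flap is shut (within 0.08 rad) and still, and the pad is back within 4 mm of rest (x of jar_center in the frame of machine between 0.075 and 0.16 m and y of jar_center in the frame of machine between -0.02 and 0.02 m and height (world z) of jar_center below 0.04 m and angle between jar_center's own z axis and vertical below 0.12 rad and value of joint flap below 0.08 rad and velocity of joint flap below 0.1 rad/s and value of joint pad below 0.004 m); the robot touches nothing.
It fails at once if the pad is driven in more than 17 mm (value of joint pad above 0.017 m).
It fails at once if the jar is lifted over the flap or lane instead of sliding through (height (world z) of jar_center above 0.05 m and x of jar_center in the frame of machine between -0.005 and 0.23 m and y of jar_center in the frame of machine between -0.04 and 0.04 m).
It fails at once if another jar or a bystander is shifted more than 20 mm (distance of any of tall_jar_center, wide_jar_center, label_roll, squeeze, lid_bowl from where it was at the start of the episode above 0.02 m).
It also fails if it takes over 67 s, if anything falls off the work surface, if the arm or the gripper's body presses on something with over 40 N, if the wrist force passes 120 N, or if a joint passes its speed limit or range.

## Working session

There is one attempt and no reset: what is moved stays moved. The work goes in short steps, Python scripts to look and compute and a tool call to move; the robot and the scene stay as the last step left them, time stands still between calls to the robot, and variables do not carry over. Pictures are saved under pics/ and viewed, and the job is handed in when it is done.

Besides the shell and the picture viewer there is one more tool, called after "Call:" in YAML: its name, and indented under it one key for each argument. drive_tool: Moves the arm, as the interface text tells. Its arguments: {"type":"object","properties":{"rows":{"type":"array"},"squeeze":{"type":"number"}},"required":["rows"]}

```bash
mkdir -p pics; ls
python3 - <<'E'
from plant import env, imaging
import cv2, numpy as np
s=env.get_state()
for k,v in s.items(): print(k,np.round(v,3))
for n in("scene","top"):
    cv2.imwrite(f"pics/{n}0.png",imaging.camera(n))
    c=imaging.calibration(n); print({k:(np.round(v,4).tolist()) for k,v in c.items()})
E
```

```text
pics
clock 0.0
q [ 1.297  0.707 -0.028  1.485  0.022  0.951 -0.076]
joint_vel [-0.     0.001 -0.    -0.002  0.001  0.001 -0.   ]
effort [-1.0000e-03 -8.8320e+01  1.2340e+00 -2.3616e+01  1.7000e-02  7.0000e-03
  0.0000e+00]
ee_pos [ 0.132 -0.559  0.303]
eef_rot [-0.001  0.993  0.116 -0.   ]
ft_force [ 0.389  0.019 -0.587]
moment [-0.033 -0.042  0.03 ]
gripper_width 0.998
{'fx': 441.545, 'fy': 441.545, 'cx': 321.1133, 'cy': 241.2011, 'cam_to_world': [[0.8897, -0.3103, 0.335, 0.9543], [0.4563, 0.6331, -0.6253, -0.6864], [-0.0181, 0.7092, 0.7048, 0.8626], [0.0, 0.0, 0.0, 1.0]]}
{'fx': 533.6357, 'fy': 533.6357, 'cx': 322.4825, 'cy': 236.311, 'cam_to_world': [[0.0274, 0.9817, -0.1883, 0.3587], [-0.9993, 0.0317, 0.02, 0.0217], [0.0256, 0.1876, 0.9819, 1.1182], [0.0, 0.0, 0.0, 1.0]]}
```

View pics/scene0.png

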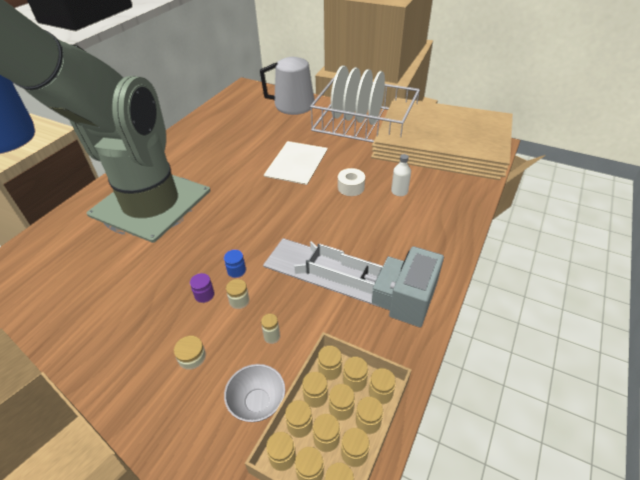

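View pics/top0.png

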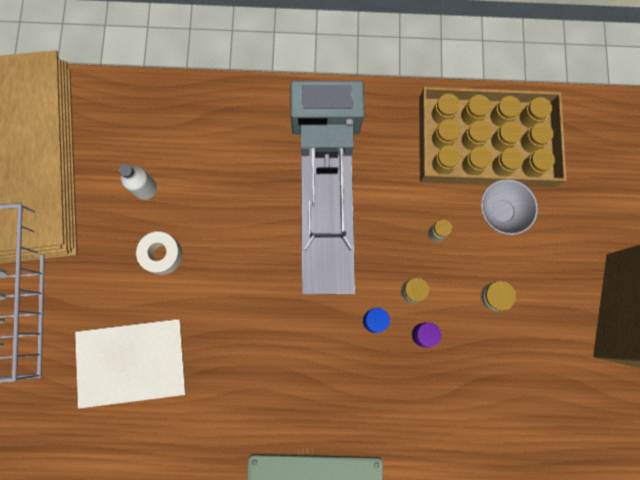

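The scene shows three loose gold-lidded jars. In the top view the tall one is at (441,230), the wide one at (500,296) and the middle one, which is the target, at (416,290). Blue (377,320) and purple (428,335) look-alikes sit nearby. The machine's plate spans (303–355, 150–294), with the flap near row 235.

```bash
cat > h.py <<'E'
import numpy as np, cv2
from plant import env, imaging
def ray(n,u,v):
    c=imaging.calibration(n);T=np.array(c["cam_to_world"])
    d=T[:3,:3]@np.array([(u-c["cx"])/c["fx"],-(v-c["cy"])/c["fy"],-1.]);return T[:3,3],d
def onz(n,u,v,z):
    o,d=ray(n,u,v);return o+d*(z-o[2])/d[2]
def proj(n,p):
    c=imaging.calibration(n);T=np.array(c["cam_to_world"]);q=T[:3,:3].T@(np.array(p)-T[:3,3])
    return c["cx"]+c["fx"]*q[0]/-q[2], c["cy"]+c["fy"]*-q[1]/-q[2]
E
python3 - <<'E'
from h import *
im=cv2.imread("pics/top0.png")
cv2.imwrite("pics/t_crop.png",np.hstack([cv2.resize(im[80:300,280:380],None,fx=2.7,fy=2.7,interpolation=2),cv2.resize(im[220:360,360:530],(500,594)[0:1]*1 or (500,412),interpolation=2) if 0 else cv2.resize(im[80:300,380:530],None,fx=2.7,fy=2.7,interpolation=2)]))
s=cv2.imread("pics/scene0.png");cv2.imwrite("pics/s_crop.png",cv2.resize(s[230:370,170:450],None,fx=2.8,fy=2.8,interpolation=2))
for n,img in(("top",im),("scene",s)):
    h=cv2.cvtColor(img,cv2.COLOR_BGR2HSV)
    m=cv2.inRange(h,(17,120,90),(30,255,255))
    N,L,S,C=cv2.connectedComponentsWithStats(m)
    for i in range(1,N):
        if S[i,4]>60: print(n,S[i],C[i].round(1),onz(n,*C[i],.056).round(3))
g=cv2.cvtColor(im,cv2.COLOR_BGR2HSV)
m=cv2.inRange(g,(0,0,100),(179,60,255)); m[:, :296]=0;m[:,362:]=0;m[:150]=0;m[300:]=0
for v in range(155,300,10):
    x=np.where(m[v])[0]; print(v,x.min() if len(x) else None,x.max() if len(x) else None)
for u in (310,330,350): x=np.where(m[:,u])[0]; print(u,x.max())
E
```

```text
top [    0    51    77   207 13208] [ 38.1 149.4] [0.726 0.592 0.056]
top [  421    87   145   100 11343] [489.5 136.1] [ 0.79  -0.348  0.056]
top [  0 209  17  55 846] [  7.4 234.9] [0.545 0.629 0.056]
top [434 219  18  18 253] [442.7 227.5] [ 0.589 -0.245  0.056]
top [ 21 250  18  11 130] [ 27.5 255.6] [0.505 0.584 0.056]
top [405 277  24  25 461] [416.6 289. ] [ 0.461 -0.191  0.056]
top [486 281  30  30 692] [500.7 295.3] [ 0.454 -0.36   0.056]
top [612 360  28   7 102] [628.6 362.4] [ 0.329 -0.609  0.056]
scene [226 279  21  17 269] [235.7 286.6] [ 0.459 -0.195  0.056]
scene [261 313  17  15 193] [268.9 320.2] [ 0.58  -0.241  0.056]
scene [174 335  29  26 566] [187.5 347.6] [ 0.464 -0.376  0.056]
scene [318 346  23  23 413] [329.1 356.8] [ 0.739 -0.263  0.056]
scene [344 357  23  24 439] [355.1 368.3] [ 0.797 -0.263  0.056]
scene [371 369  24  25 465] [382.4 380.5] [ 0.856 -0.263  0.056]
scene [303 372  24  25 473] [314.3 383.6] [ 0.739 -0.328  0.056]
scene [330 384  24  26 500] [341.4 396.3] [ 0.798 -0.328  0.056]
scene [357 396  25  29 543] [369.3 409.7] [ 0.856 -0.329  0.056]
scene [286 401  25  26 528] [297.8 413.2] [ 0.739 -0.394  0.056]
scene [313 414  26  28 565] [325.8 427.2] [ 0.798 -0.394  0.056]
scene [342 428  27  29 613] [354.9 442.1] [ 0.856 -0.394  0.056]
scene [267 432  26  29 594] [279.5 445.9] [ 0.739 -0.461  0.056]
scene [295 447  28  31 646] [308.4 461.7] [ 0.798 -0.461  0.056]
scene [326 463  27  17 375] [339.  472.2] [ 0.852 -0.452  0.056]
155 301 350
165 301 351
175 301 351
185 302 351
195 302 352
205 302 352
215 302 352
225 302 352
235 302 353
245 302 353
255 302 353
265 302 353
275 302 354
285 302 354
295 None None
310 293
330 293
350 293
```

View pics/t_crop.png

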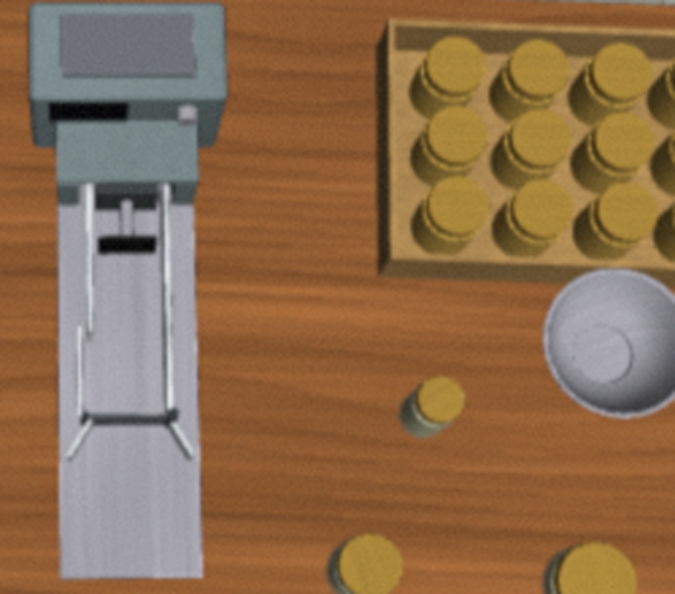

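View pics/s_crop.png

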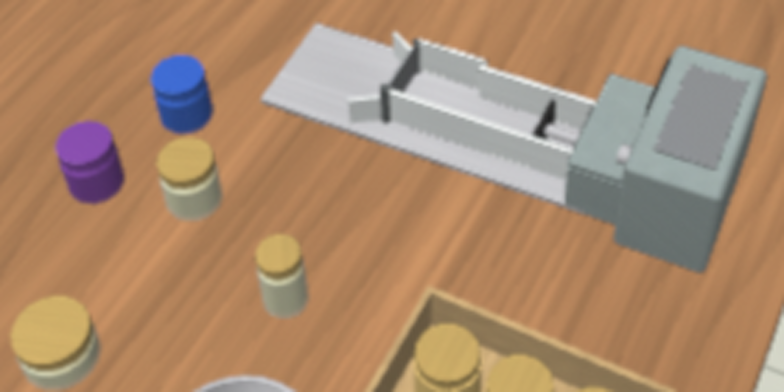

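Run:
```python
from h import *
im=cv2.imread("pics/top0.png").astype(float)
hsv=cv2.cvtColor(im.astype(np.uint8),cv2.COLOR_BGR2HSV)[:,:,1].astype(float)
def edge(a):
    a=a-90; i=[k for k in range(len(a)-1) if a[k]*a[k+1]<=0]; return [round(k+a[k]/(a[k]-a[k+1]),2) for k in i]
L=[];R=[]
for v in range(252,290,4):
    e=edge(hsv[v,292:366]); L.append(onz("top",292+e[0],v,.008)); R.append(onz("top",292+e[-1],v,.008))
for v in range(160,230,4):
    e=edge(hsv[v,292:366]); L.append(onz("top",292+e[0],v,.008)); R.append(onz("top",292+e[-1],v,.008))
F=[]
for u in range(306,350,4):
    e=edge(hsv[270:310,u]); F.append(onz("top",u,270+e[0],.008))
for n,A in(("L",L),("R",R)):
    A=np.array(A);p=np.polyfit(A[:,0],A[:,1],1);print(n,p, np.std(A[:,1]-np.polyval(p,A[:,0])), np.polyval(p,.46))
F=np.array(F);p=np.polyfit(F[:,1],F[:,0],1);print("F",p,F[:,0].mean(),F[:,1].mean())
# wall tops / flap / pad ; crop px-> image
c=lambda x,y:(280+x/2.7,80+y/2.7)
for nm,pt,z in(("flapL",(85,416),.048),("flapR",(172,412),.048),("pad face top",(127,252),.043),("hood front L top",(58,187),.064),("hood R",(197,187),.064)):
    print(nm,onz("top",*c(*pt),z).round(4))
# scene: plate corners from crop
for nm,pt in(("far-front",(317,24)),("near-front",(263,100))):
    print(nm,onz("scene",170+pt[0]/2.8,230+pt[1]/2.8,.008).round(4))
```

```text
L [0.04088997 0.02129601] 0.0001735617027295243 0.04010539864067096
R [ 0.04101666 -0.09022672] 0.00018805180272402539 -0.07135906162568524
F [-0.03693317  0.4494708 ] 0.4498972324297684 -0.011545936995701682
flapL [0.5678 0.0225 0.048 ]
flapR [ 0.5731 -0.0433  0.048 ]
pad face top [ 0.6998 -0.0061  0.043 ]
hood front L top [0.7432 0.0488 0.064 ]
hood R [ 0.7472 -0.0581  0.064 ]
far-front [0.4491 0.0349 0.008 ]
near-front [ 0.4555 -0.0745  0.008 ]
```

```bash
cat >> h.py <<'E'
from scipy.spatial.transform import Rotation as Ro
YAW=0.041
O=np.array([0.5705,-0.0108]); D=np.array([np.cos(YAW),np.sin(YAW)]); Nn=np.array([-np.sin(YAW),np.cos(YAW)])
def m2w(mx,my): return O+mx*D+my*Nn
def w2m(p): d=np.array(p[:2])-O; return d@D,d@Nn
def st():
    s=env.get_state(); q=s["eef_rot"]; R=Ro.from_quat([q[1],q[2],q[3],q[0]]).as_matrix()
    print("t",np.round(s["clock"],2),"pos",np.round(s["ee_pos"],4),"m",np.round(w2m(s["ee_pos"]),4),"xyaw deg",np.degrees(np.arctan2(R[1,0],R[0,0])).round(2),"tz",R[:,2].round(3),"F",np.round(s["ft_force"],2),"w",np.round(s["gripper_width"],3))
    return s,R
def delta(p,yaw=None):
    """cm in tool axes, as they will stand after turn to yaw"""
    s,R=st()
    y0=np.arctan2(R[1,0],R[0,0]); yaw=y0 if yaw is None else yaw
    R2=Ro.from_euler('z',yaw-y0).as_matrix()@R
    print("turn deg",np.degrees(y0-yaw).round(2),"shift cm",(R2.T@(np.array(p)-s["ee_pos"])*100).round(2))
E
python3 - <<'E'
from h import *
delta([.46,-.192,.2],YAW)
for n,u,v in(("blue",377,320),("purple",428,335)): print(n,onz("top",u,v,.056).round(3))
E
```

```text
t 0.1 pos [ 0.1321 -0.5594  0.3035] m [-0.4606 -0.5302] xyaw deg 13.28 tz [-0.     0.001 -1.   ] F [0.32 0.05 0.48] w 0.997
turn deg 10.93 shift cm [ 34.27 -35.36  10.38]
blue [ 0.398 -0.112  0.056]
purple [ 0.371 -0.213  0.056]
```

Call:
drive_tool:
  rows:
    - [0,0,0,0,5.5]
    - [0,0,0,0,5.4]
    - [0,3,-3,0,0]
    - [0,3,-3,0,0]
    - [0,3,-3,0,0]
    - [0,3,-3,0,0]
    - [0,3,-3,0,0]
    - [0,3,-3,0,0]
    - [0,3,-3,0,0]
    - [0,3,-3,0,0]
  squeeze: 40

```text
clock: 1.1
ee_pos: [0.3628, -0.3084, 0.3038]
eef_rot: [-0.0, 1.0, 0.021, -0.0]
ft_force: [0.9, -1.3, -0.3]
gripper_width: 1.004
```

```bash
python3 -c "
from h import *
delta([.46,-.192,.2],YAW)"
```

```text
t 1.1 pos [ 0.3628 -0.3084  0.3038] m [-0.2197 -0.2888] xyaw deg 2.38 tz [-0.  0. -1.] F [ 0.85 -1.34 -0.26] w 1.004
turn deg 0.03 shift cm [ 10.19 -11.23  10.38]
```

Call:
drive_tool:
  rows:
    - [0,3,-3,0,0]
    - [0,3,-3,0,0]
    - [0,3,-3,0,0]
    - [0,1.2,-2.3,2,0]
    - [0,0,0,4,0]
    - [0,0,0,4,0]
    - [0,0,0,0,0]
    - [0,0,0,0,0]
    - [0,0,0,0,0]
    - [0,0,0,0,0]

```text
clock: 2.1
ee_pos: [0.4596, -0.193, 0.2055]
eef_rot: [0.0, 1.0, 0.021, 0.001]
ft_force: [-1.1, -0.6, 0.5]
gripper_width: 1.004
```

```bash
python3 -c "
from h import *
delta([.46,-.192,.09],YAW)
for n in('top','scene'): cv2.imwrite('pics/%s1.png'%n,imaging.camera(n))
a=cv2.imread('pics/scene1.png');b=cv2.imread('pics/top1.png')
cv2.imwrite('pics/c1.png',np.hstack([cv2.resize(a[150:350,130:330],None,fx=2,fy=2),cv2.resize(b[200:400,320:520],None,fx=2,fy=2)]))
"
```

```text
t 2.1 pos [ 0.4596 -0.193   0.2055] m [-0.1183 -0.1775] xyaw deg 2.37 tz [ 0.002 -0.001 -1.   ] F [-1.11 -0.63  0.52] w 1.004
turn deg 0.02 shift cm [ 0.02 -0.1  11.55]
```

View pics/c1.png

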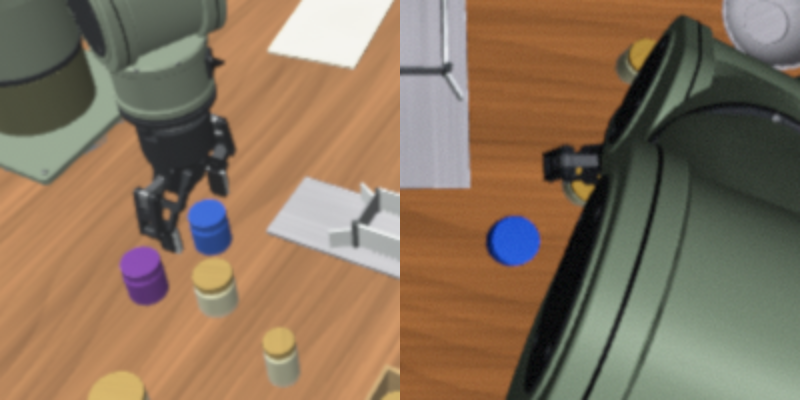

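Call:
drive_tool:
  rows:
    - [0,0,-0.1,2,0]
    - [0,0,0,2,0]
    - [0,0,0,2,0]
    - [0,0,0,2,0]
    - [0,0,0,2,0]
    - [0,0,0,1,0]
    - [0,0,0,0.8,0]
    - [0,0,0,0,0]
    - [0,0,0,0,0]
    - [0,0,0,0,0]

```text
clock: 3.2
ee_pos: [0.4594, -0.1918, 0.0866]
eef_rot: [0.0, 1.0, 0.021, 0.0]
ft_force: [-0.1, 0.4, 0.9]
gripper_width: 1.0
```

```bash
python3 -c "
from h import *
delta([.46,-.192,.087],YAW)
a=imaging.camera('scene')
cv2.imwrite('pics/c2.png',cv2.resize(a[200:350,150:350],None,fx=3,fy=3))
"
```

```text
t 3.2 pos [ 0.4594 -0.1918  0.0866] m [-0.1185 -0.1763] xyaw deg 2.38 tz [ 0.001 -0.    -1.   ] F [-0.07  0.44  0.91] w 1.0
turn deg 0.03 shift cm [ 0.06  0.02 -0.04]
```

View pics/c2.png

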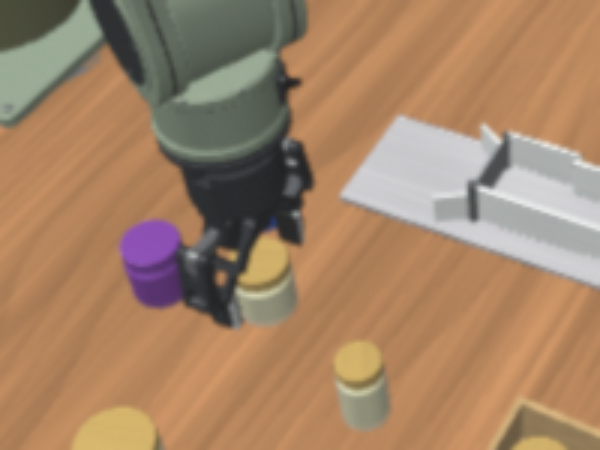

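Call:
drive_tool:
  rows:
    - [0.2,0,0,0,0]
    - [0.4,0,0,0,0]
    - [1,0,0,0,0]
    - [1,0,0,0,0]
    - [1,0,0,0,0]
    - [1,0,0,0,0]
    - [1,0,0,0,0]
    - [1,0,0,0,0]
    - [1,0,0,0,0]
    - [1,0,0,0,0]
  squeeze: 30

```text
clock: 4.25
ee_pos: [0.4592, -0.1917, 0.0862]
eef_rot: [0.0, 1.0, 0.021, 0.0]
ft_force: [-0.6, -0.2, 5.3]
gripper_width: 0.581
```

Call:
drive_tool:
  rows:
    - [1,0,0,-1,0]
    - [1,0,0,-2,0]
    - [1,0,0,-3,0]
    - [1,0,0,-2,0]
    - [1,0,0,0,0]
    - [1,0,0,0,0]
    - [1,0,0,0,0]
    - [1,0,0,0,0]
    - [1,0,0,0,0]
    - [1,0,0,0,0]

```text
clock: 5.25
ee_pos: [0.459, -0.1917, 0.1656]
eef_rot: [-0.0, 1.0, 0.021, -0.0]
ft_force: [0.0, -0.3, -2.3]
gripper_width: 0.578
```

```bash
python3 -c "
from h import *
delta(np.r_[m2w(-.065,0),.167],YAW)
a=imaging.camera('scene');b=imaging.camera('top')
cv2.imwrite('pics/c3.png',np.hstack([cv2.resize(a[150:350,150:350],None,fx=2,fy=2),cv2.resize(b[200:400,320:520],None,fx=2,fy=2)]))
"
```

```text
t 5.25 pos [ 0.459  -0.1917  0.1656] m [-0.1188 -0.1761] xyaw deg 2.38 tz [-0.001  0.    -1.   ] F [ 0.04 -0.32 -2.28] w 0.578
turn deg 0.03 shift cm [  5.38 -17.61  -0.14]
```

View pics/c3.png

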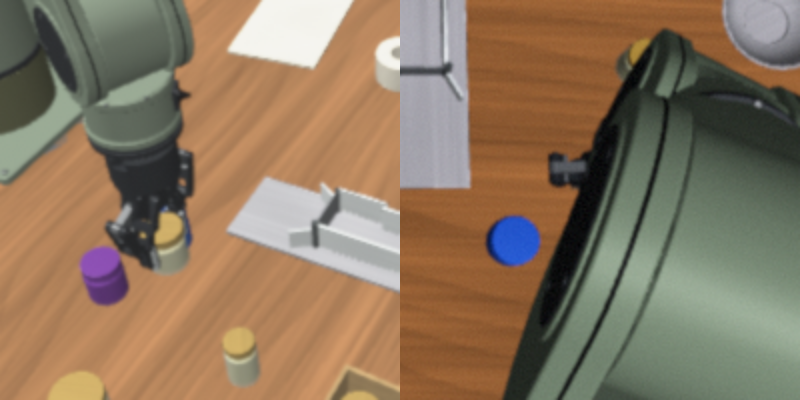

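Call:
drive_tool:
  rows:
    - [1,0.9,-2,0,0]
    - [1,1,-3,0,0]
    - [1,1,-3,0,0]
    - [1,1,-3,0,0]
    - [1,1,-3,0,0]
    - [1,0,-2,0,0]
    - [1,0,-1.6,0,0]
    - [1,0,0,0,0]
    - [1,0,0,0,0]
    - [1,0,0,0,0]

```text
clock: 6.35
ee_pos: [0.5008, -0.0147, 0.1659]
eef_rot: [0.0, 1.0, 0.02, 0.0]
ft_force: [-0.5, 0.5, -1.7]
gripper_width: 0.581
```

```bash
python3 -c "
from h import *
delta(np.r_[m2w(-.07,0),.0945],YAW)
a=imaging.camera('scene');b=imaging.camera('top')
cv2.imwrite('pics/c4.png',np.hstack([cv2.resize(a[150:350,200:400],None,fx=2,fy=2),cv2.resize(b[150:350,220:420],None,fx=2,fy=2)]))
"
```

```text
t 6.35 pos [ 0.5008 -0.0147  0.1659] m [-0.0698 -0.001 ] xyaw deg 2.32 tz [ 0. -0. -1.] F [-0.49  0.45 -1.67] w 0.581
turn deg -0.03 shift cm [-0.02 -0.1   7.14]
```

View pics/c4.png

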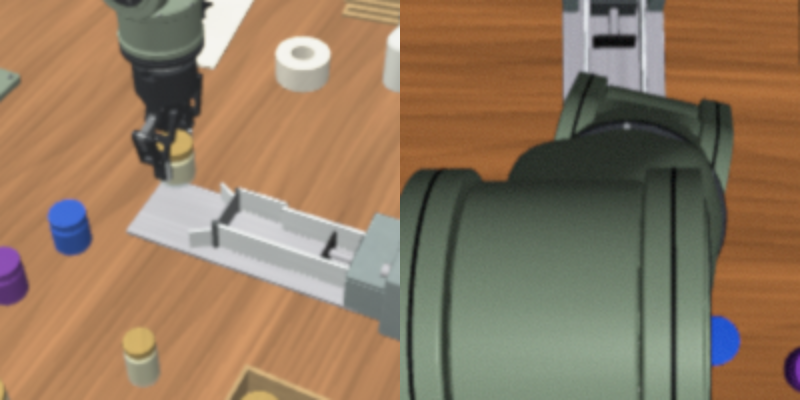

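Call:
drive_tool:
  rows:
    - [1,0,-0.1,2,0]
    - [1,0,0,2,0]
    - [1,0,0,1.5,0]
    - [1,0,0,0.8,0]
    - [1,0,0,0.4,0]
    - [1,0,0,0.2,0]
    - [1,0,0,0.1,0]
    - [1,0,0,0,0]
    - [1,0,0,0,0]
    - [1,0,0,0,0]

```text
clock: 7.45
ee_pos: [0.5008, -0.0128, 0.0962]
eef_rot: [-0.0, 1.0, 0.021, 0.0]
ft_force: [0.7, -0.2, -1.6]
gripper_width: 0.579
```

```bash
python3 -c "
from h import *
delta(np.r_[m2w(-.07,0),.0945],YAW)
a=imaging.camera('scene')
cv2.imwrite('pics/c5.png',cv2.resize(a[200:320,220:420],None,fx=4,fy=4))
"
```

```text
t 7.45 pos [ 0.5008 -0.0128  0.0962] m [-0.0697  0.0009] xyaw deg 2.38 tz [ 0.  0. -1.] F [ 0.68 -0.17 -1.55] w 0.579
turn deg 0.03 shift cm [-0.03  0.09  0.17]
```

View pics/c5.png

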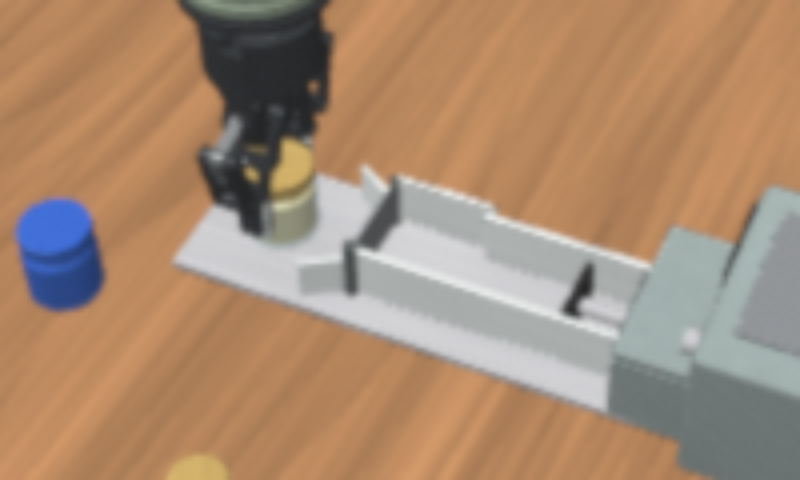

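Jar held just over the plate in the middle of the infeed (crop (285,200)). Lower onto contact.

Call:
drive_tool:
  rows:
    - [1,0,0,0.1,0]
    - [1,0,0,0.05,0]
    - [1,0,0,0.05,0]
    - [1,0,0,0,0]
    - [1,0,0,0,0]
    - [1,0,0,0,0]
    - [1,0,0,0,0]
    - [1,0,0,0,0]
    - [1,0,0,0,0]
    - [1,0,0,0,0]

```text
clock: 8.5
ee_pos: [0.5007, -0.0128, 0.0942]
eef_rot: [-0.0, 1.0, 0.021, 0.0]
ft_force: [-1.2, 0.2, 7.9]
gripper_width: 0.581
```

Call:
drive_tool:
  rows:
    - [0.3,0,0,0,0]
    - [0.2,0,0,0,0]
    - [0,0,0,0,0]
    - [0,0,0,0,0]
    - [0,0,0,0,0]
    - [0,0,0,0,0]
    - [0,0,0,-1.5,0]
    - [0,0,0,-2,0]
    - [0,0,0,-2,0]
    - [0,0,0,-2,0]

```text
clock: 9.5
ee_pos: [0.5006, -0.0128, 0.1697]
eef_rot: [-0.0, 1.0, 0.021, -0.0]
ft_force: [0.2, 0.3, -0.0]
gripper_width: 1.002
```

Call:
drive_tool:
  rows:
    - [0,0,0,0,0]
    - [0,-2,0,0,0]
    - [0.5,-2,0,0,0]
    - [1,-2,0,0,0]
    - [1,-1,0,0,0]
    - [1,0,0,0,0]
    - [1,0,0,0,0]
    - [1,0,0,0,0]
    - [1,0,0,0,0]
    - [1,0,0,0,0]

```text
clock: 10.5
ee_pos: [0.431, -0.0156, 0.1688]
eef_rot: [-0.0, 1.0, 0.021, 0.0]
ft_force: [-0.1, 0.1, -0.0]
gripper_width: 0.003
```

```bash
python3 -c "
from h import *
delta(np.r_[m2w(-.14,0),.10],YAW)
a=imaging.camera('scene');b=imaging.camera('top')
cv2.imwrite('pics/c6.png',np.hstack([cv2.resize(a[200:320,220:420],None,fx=2.5,fy=2.5),cv2.resize(b[200:320,260:380],None,fx=2.5,fy=2.5)]))
cv2.imwrite('pics/s6.png',a);cv2.imwrite('pics/t6.png',b)
"
```

```text
t 10.5 pos [ 0.431  -0.0156  0.1688] m [-0.1396  0.0009] xyaw deg 2.39 tz [ 0.  0. -1.] F [-0.11  0.15 -0.03] w 0.003
turn deg 0.04 shift cm [-0.04  0.09  6.88]
```

View pics/c6.png

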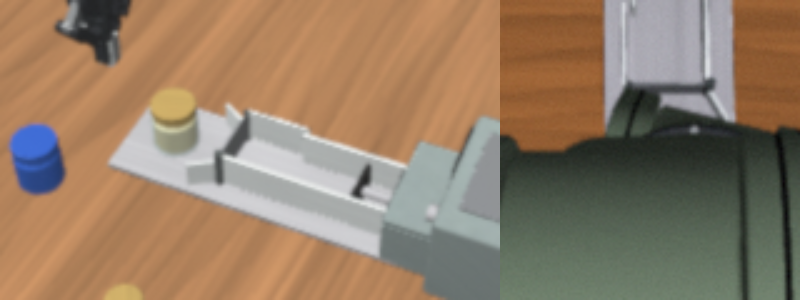

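Run:
```python
from h import *
s=cv2.imread("pics/s6.png");m=cv2.inRange(cv2.cvtColor(s,cv2.COLOR_BGR2HSV),(17,120,90),(30,255,255))
N,L,S,C=cv2.connectedComponentsWithStats(m)
for i in range(1,N):
    if 150<S[i,4]<400: p=onz("scene",*C[i],.064 if C[i][0]>270 and C[i][1]<300 else .056); print(C[i],p,w2m(p),S[i])
```

```text
[288.89855072 241.38647343] [ 0.50067146 -0.01483652  0.064     ] (np.float64(-0.06993531251824231), np.float64(-0.0011709547306027453)) [280 235  19  14 207]
[268.94845361 320.15979381] [ 0.58030346 -0.24077356  0.056     ] (np.float64(0.0003689470467572874), np.float64(-0.2301821284455621)) [261 313  17  15 194]
[338.94133333 472.192     ] [ 0.8518509  -0.45216755  0.056     ] (np.float64(0.26302345348648754), np.float64(-0.45252878777523325)) [326 463  27  17 375]
```

Call:
drive_tool:
  rows:
    - [1,0,0,2,0]
    - [1,0,0,2,0]
    - [1,0,0,2,0]
    - [1,0,0,1.4,0]
    - [1,0,0,0.3,0]
    - [1,0,0,0,0]
    - [1,0,0,0,0]
    - [1,1,0,0,0]
    - [1,1,0,0,0]
    - [1,0,0,0,0]

```text
clock: 11.6
ee_pos: [0.4518, -0.0148, 0.0926]
eef_rot: [-0.0, 1.0, 0.021, 0.001]
ft_force: [0.0, -0.7, 0.2]
gripper_width: -0.002
```

```bash
python3 -c "
from h import *
delta(np.r_[m2w(-.12,0),.092],YAW)
a=imaging.camera('scene')
cv2.imwrite('pics/c7.png',cv2.resize(a[200:320,220:420],None,fx=4,fy=4))
"
```

```text
t 11.6 pos [ 0.4518 -0.0148  0.0926] m [-0.1188  0.0009] xyaw deg 2.39 tz [ 0.002  0.    -1.   ] F [ 0.02 -0.72  0.22] w -0.002
turn deg 0.05 shift cm [-0.12  0.09  0.06]
```

View pics/c7.png

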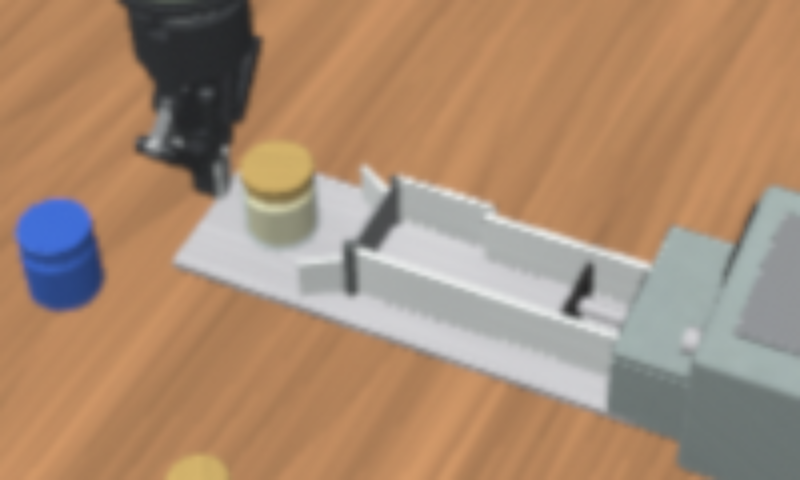

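Call:
drive_tool:
  rows:
    - [1,0.5,0.05,0,0]
    - [1,0.5,0.05,0,0]
    - [1,0.5,0,0,0]
    - [1,0.5,0,0,0]
    - [1,0.5,0,0,0]
    - [1,0.5,0,0,0]
    - [1,0.5,0,0,0]
    - [1,0.5,0,0,0]
    - [1,0.5,0,0,0]
    - [1,0.5,0,0,0]

```text
clock: 12.65
ee_pos: [0.5011, -0.0138, 0.0919]
eef_rot: [-0.0, 1.0, 0.021, -0.0]
ft_force: [-0.7, 0.2, 0.2]
gripper_width: -0.0
```

```bash
python3 -c "
from h import *
delta(np.r_[m2w(-.06,0),.092],YAW)
a=imaging.camera('scene')
cv2.imwrite('pics/c8.png',cv2.resize(a[200:320,220:420],None,fx=4,fy=4))
"
```

```text
t 12.65 pos [ 0.5011 -0.0138  0.0919] m [-0.0694 -0.0001] xyaw deg 2.38 tz [-0.  0. -1.] F [-0.71  0.24  0.16] w -0.0
turn deg 0.03 shift cm [ 0.94 -0.01 -0.01]
```

View pics/c8.png

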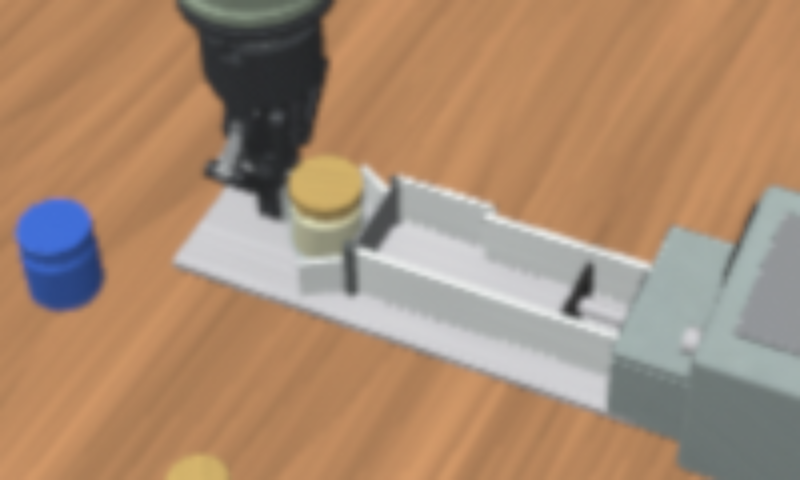

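Call:
drive_tool:
  rows:
    - [1,0.5,0,0,0]
    - [1,0.5,0,0,0]
    - [1,0.5,0,0,0]
    - [1,0.5,0,0,0]
    - [1,0.5,0,0,0]
    - [1,0.5,0,0,0]
    - [1,0.5,0,0,0]
    - [1,0.5,0,0,0]
    - [1,0.5,0,0,0]
    - [1,0.5,0,0,0]

```text
clock: 13.7
ee_pos: [0.5507, -0.0121, 0.0918]
eef_rot: [0.0, 1.0, 0.021, -0.0]
ft_force: [-4.4, -3.2, -0.2]
gripper_width: 0.001
```

```bash
python3 -c "
from h import *
delta(np.r_[m2w(-.0,0),.092],YAW)
a=imaging.camera('scene')
cv2.imwrite('pics/c9.png',cv2.resize(a[200:320,220:420],None,fx=4,fy=4))
"
```

```text
t 13.7 pos [ 0.5507 -0.0121  0.0918] m [-0.0198 -0.0005] xyaw deg 2.36 tz [-0.001 -0.    -1.   ] F [-4.44 -3.16 -0.2 ] w 0.001
turn deg 0.01 shift cm [ 1.98 -0.05 -0.02]
```

View pics/c9.png

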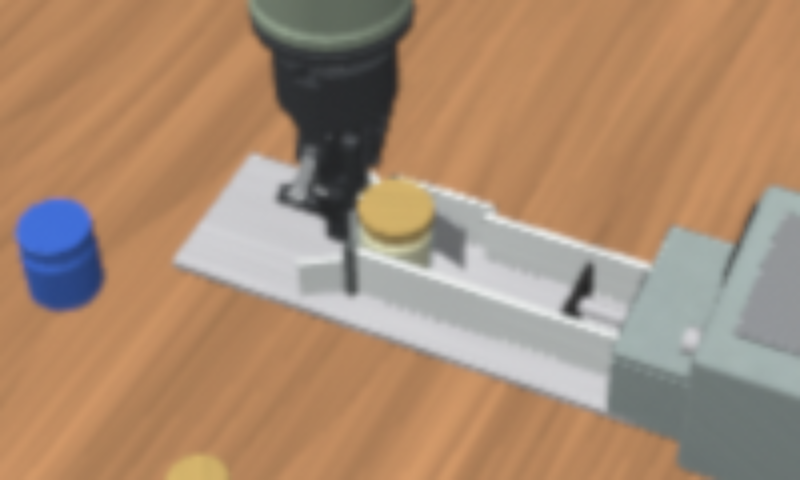

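Call:
drive_tool:
  rows:
    - [1,0.5,0,0,0]
    - [1,0.5,0,0,0]
    - [1,0.5,0,0,0]
    - [1,0.5,0,0,0]
    - [1,0.5,0,0,0]
    - [1,0.5,0,0,0]
    - [1,0.5,0,0,0]
    - [1,0.5,0,0,0]
    - [1,0.5,0,0,0]
    - [1,0.5,0,0,0]

```text
clock: 14.75
ee_pos: [0.6011, -0.0095, 0.0919]
eef_rot: [-0.0, 1.0, 0.021, 0.0]
ft_force: [-3.9, -1.0, 2.3]
gripper_width: 0.003
```

```bash
python3 -c "
from h import *
delta(np.r_[m2w(.06,0),.092],YAW)
a=imaging.camera('scene')
cv2.imwrite('pics/c10.png',cv2.resize(a[200:320,220:420],None,fx=4,fy=4))
b=imaging.camera('top')
cv2.imwrite('pics/t10.png',cv2.resize(b[120:270,260:400],None,fx=4,fy=4))
"
```

```text
t 14.75 pos [ 0.6011 -0.0095  0.0919] m [ 0.0306 -0.    ] xyaw deg 2.38 tz [ 0.  0. -1.] F [-3.94 -1.    2.35] w 0.003
turn deg 0.03 shift cm [ 2.94 -0.   -0.01]
```

View pics/c10.png

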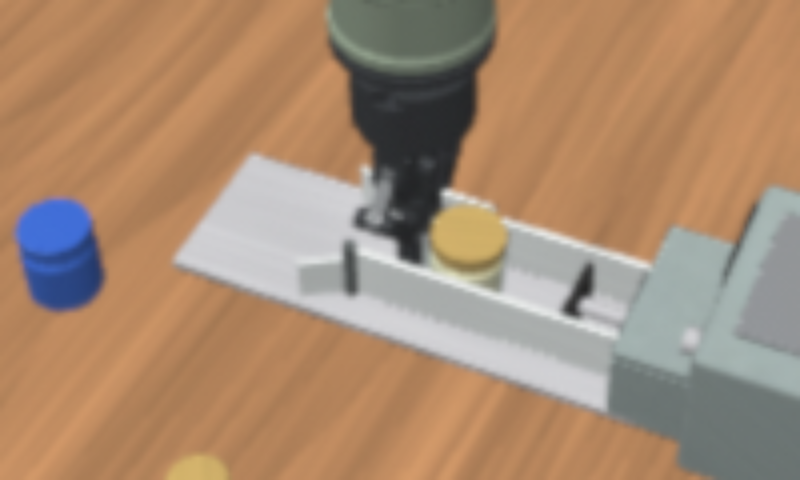

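View pics/t10.png

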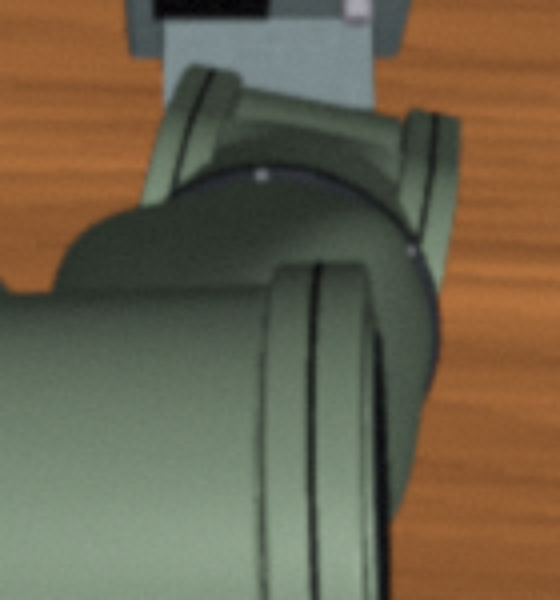

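Call:
drive_tool:
  rows:
    - [1,0.3,0,0,0]
    - [1,0.3,0,0,0]
    - [1,0.3,0,0,0]
    - [1,0.3,0,0,0]
    - [1,0.3,0,0,0]
    - [1,0.3,0,0,0]
    - [1,0.2,0,0,0]
    - [1,0,0,0,0]
    - [1,0,0,0,0]
    - [1,0,0,0,0]

```text
clock: 15.85
ee_pos: [0.6208, -0.0089, 0.092]
eef_rot: [0.0, 1.0, 0.021, 0.0]
ft_force: [-0.0, -2.2, -0.5]
gripper_width: -0.001
```

Call:
drive_tool:
  rows:
    - [1,0.1,0,0,0]
    - [1,0.1,0,0,0]
    - [1,0.1,0,0,0]
    - [1,0.1,0,0,0]
    - [1,0.1,0,0,0]
    - [1,0.1,0,0,0]
    - [1,0.1,0,0,0]
    - [1,0,0,0,0]
    - [1,0,0,0,0]
    - [1,0,0,0,0]

```text
clock: 16.85
ee_pos: [0.6277, -0.0085, 0.0919]
eef_rot: [-0.0, 1.0, 0.021, 0.0]
ft_force: [-1.4, -3.0, -0.6]
gripper_width: 0.004
```

```bash
python3 -c "
from h import *
delta(np.r_[m2w(.069,0),.092],YAW)
a=imaging.camera('scene')
cv2.imwrite('pics/c11.png',cv2.resize(a[210:310,270:420],None,fx=5,fy=5,interpolation=2))
"
```

```text
t 16.85 pos [ 0.6277 -0.0085  0.0919] m [ 0.0573 -0.0001] xyaw deg 2.38 tz [ 0.  0. -1.] F [-1.37 -3.01 -0.64] w 0.004
turn deg 0.03 shift cm [ 1.17 -0.01 -0.01]
```

View pics/c11.png

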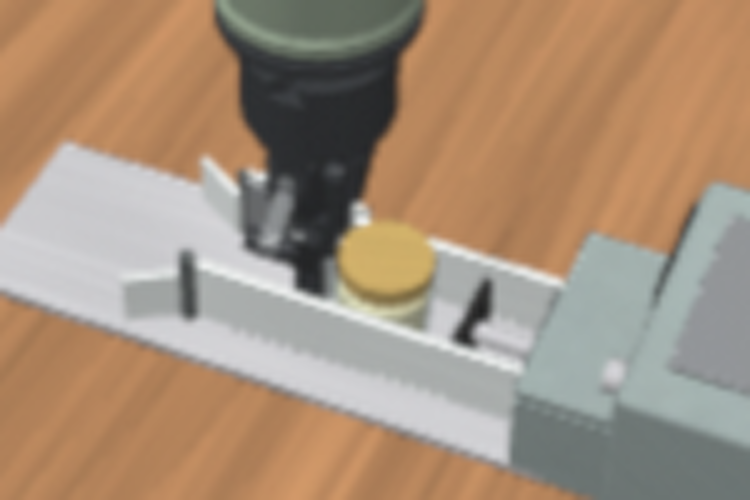

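Call:
drive_tool:
  rows:
    - [1,0.1,0,0,0]
    - [1,0.1,0,0,0]
    - [1,0.1,0,0,0]
    - [1,0.1,0,0,0]
    - [1,0.1,0,0,0]
    - [1,0.1,0,0,0]
    - [1,0,0,0,0]
    - [1,0,0,0,0]
    - [1,0,0,0,0]
    - [1,0,0,0,0]

```text
clock: 17.9
ee_pos: [0.6337, -0.0083, 0.0919]
eef_rot: [-0.0, 1.0, 0.021, 0.0]
ft_force: [-1.3, -1.5, -0.5]
gripper_width: 0.001
```

Call:
drive_tool:
  rows:
    - [1,0.1,0,0,0]
    - [1,0.1,0,0,0]
    - [1,0.1,0,0,0]
    - [1,0.1,0,0,0]
    - [1,0,0,0,0]
    - [1,0,0,0,0]
    - [1,0,0,0,0]
    - [1,0,0,0,0]
    - [1,0,0,0,0]
    - [1,0,0,0,0]

```text
clock: 18.9
ee_pos: [0.6376, -0.0081, 0.0919]
eef_rot: [-0.0, 1.0, 0.021, -0.0]
ft_force: [-0.1, 0.9, -0.2]
gripper_width: 0.001
```

```bash
python3 -c "
from h import *
delta(np.r_[m2w(.069,0),.092],YAW)
a=imaging.camera('scene')
cv2.imwrite('pics/c12.png',cv2.resize(a[210:310,270:420],None,fx=5,fy=5,interpolation=2))
"
```

```text
t 18.9 pos [ 0.6376 -0.0081  0.0919] m [ 0.0672 -0.0001] xyaw deg 2.38 tz [-0.  0. -1.] F [-0.1   0.92 -0.24] w 0.001
turn deg 0.03 shift cm [ 0.18 -0.01 -0.01]
```

View pics/c12.png

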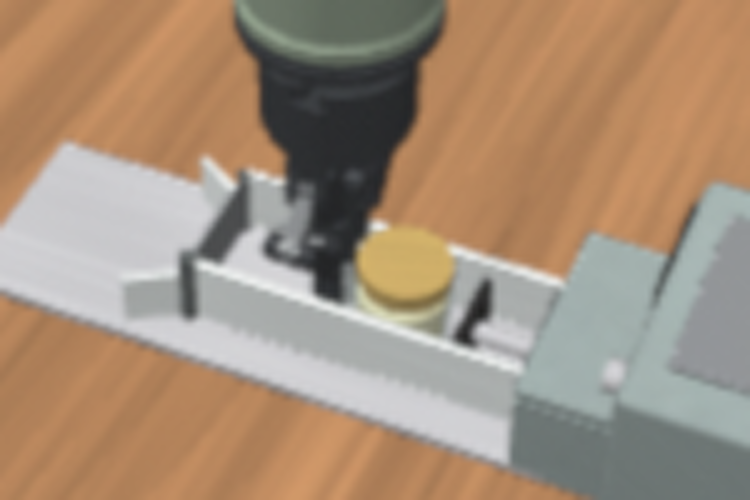

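Call:
drive_tool:
  rows:
    - [1,0.1,0,0,0]
    - [1,0.1,0,0,0]
    - [1,0.1,0,0,0]
    - [1,0.1,0,0,0]
    - [1,0,0,0,0]
    - [1,0,0,0,0]
    - [1,0,0,0,0]
    - [1,0,0,0,0]
    - [1,0,0,0,0]
    - [1,0,0,0,0]

```text
clock: 19.95
ee_pos: [0.6416, -0.0079, 0.0919]
eef_rot: [-0.0, 1.0, 0.021, 0.0]
ft_force: [-0.7, -0.2, -0.9]
gripper_width: -0.001
```

```bash
python3 -c "
from h import *
delta(np.r_[m2w(.069,0),.092],YAW)
a=imaging.camera('scene')
m=cv2.inRange(cv2.cvtColor(a,cv2.COLOR_BGR2HSV),(17,120,90),(30,255,255))
N,L,S,C=cv2.connectedComponentsWithStats(m)
for i in range(1,N):
    if S[i,4]>120 and C[i][1]<300 and C[i][0]>280: print(S[i],w2m(onz('scene',*C[i],.064)))
cv2.imwrite('pics/c13.png',cv2.resize(a[210:310,270:420],None,fx=5,fy=5,interpolation=2))
"
```

```text
t 19.95 pos [ 0.6416 -0.0079  0.0919] m [ 0.0712 -0.    ] xyaw deg 2.38 tz [ 0.  0. -1.] F [-0.69 -0.15 -0.87] w -0.001
turn deg 0.03 shift cm [-0.22 -0.   -0.01]
[344 255  17  16 219] (np.float64(0.10693510811909078), np.float64(-0.004626488808923628))
```

View pics/c13.png

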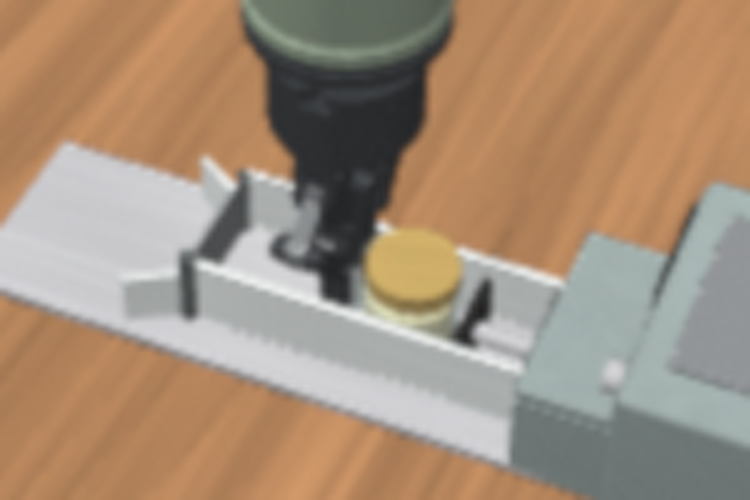

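Jar (lid at crop (413,270)) is still a few mm short of the pad; its centre is about mx 107. Keep feeling.

Call:
drive_tool:
  rows:
    - [1,0.1,0,0,0]
    - [1,0.1,0,0,0]
    - [1,0.1,0,0,0]
    - [1,0,0,0,0]
    - [1,0,0,0,0]
    - [1,0,0,0,0]
    - [1,0,0,0,0]
    - [1,0,0,0,0]
    - [1,0,0,0,0]
    - [1,0,0,0,0]

```text
clock: 21.0
ee_pos: [0.6446, -0.0078, 0.0919]
eef_rot: [-0.0, 1.0, 0.021, -0.0]
ft_force: [-0.8, 0.5, -0.1]
gripper_width: 0.001
```

Call:
drive_tool:
  rows:
    - [1,0.1,0,0,0]
    - [1,0.1,0,0,0]
    - [1,0.1,0,0,0]
    - [1,0,0,0,0]
    - [1,0,0,0,0]
    - [1,0,0,0,0]
    - [1,0,0,0,0]
    - [1,0,0,0,0]
    - [1,0,0,0,0]
    - [1,0,0,0,0]

```text
clock: 22.0
ee_pos: [0.6474, -0.0078, 0.0919]
eef_rot: [-0.0, 1.0, 0.021, -0.0]
ft_force: [-5.7, -0.6, 1.5]
gripper_width: -0.0
```

```bash
python3 -c "
from h import *
st()
a=imaging.camera('scene')
cv2.imwrite('pics/c14.png',cv2.resize(a[210:310,270:420],None,fx=5,fy=5,interpolation=2))
"
```

```text
t 22.0 pos [ 0.6474 -0.0078  0.0919] m [ 0.077  -0.0001] xyaw deg 2.37 tz [-0.001  0.    -1.   ] F [-5.73 -0.63  1.54] w -0.0
```

View pics/c14.png

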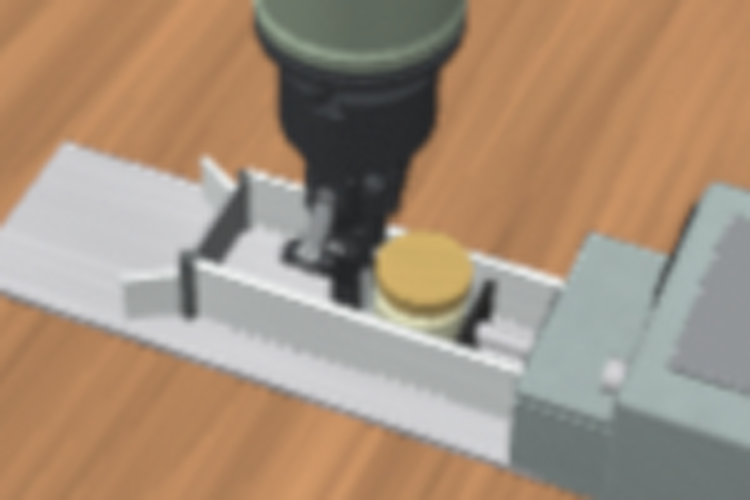

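Call:
drive_tool:
  rows:
    - [1,0.1,0,0,0]
    - [1,0.1,0,0,0]
    - [1,0.1,0,0,0]
    - [1,0.1,0,0,0]
    - [1,0,0,0,0]
    - [1,0,0,0,0]
    - [1,0,0,0,0]
    - [1,0,0,0,0]
    - [1,0,0,0,0]
    - [1,0,0,0,0]

```text
clock: 23.05
ee_pos: [0.6512, -0.0076, 0.0918]
eef_rot: [-0.0, 1.0, 0.021, -0.001]
ft_force: [-6.3, -0.5, 1.5]
gripper_width: -0.005
```

```bash
python3 -c "
from h import *
st()
a=imaging.camera('scene')
cv2.imwrite('pics/c15.png',cv2.resize(a[210:310,270:420],None,fx=5,fy=5,interpolation=2))
"
```

```text
t 23.05 pos [ 0.6512 -0.0076  0.0918] m [ 0.0808 -0.0001] xyaw deg 2.37 tz [-0.001  0.    -1.   ] F [-6.32 -0.54  1.53] w -0.005
```

View pics/c15.png

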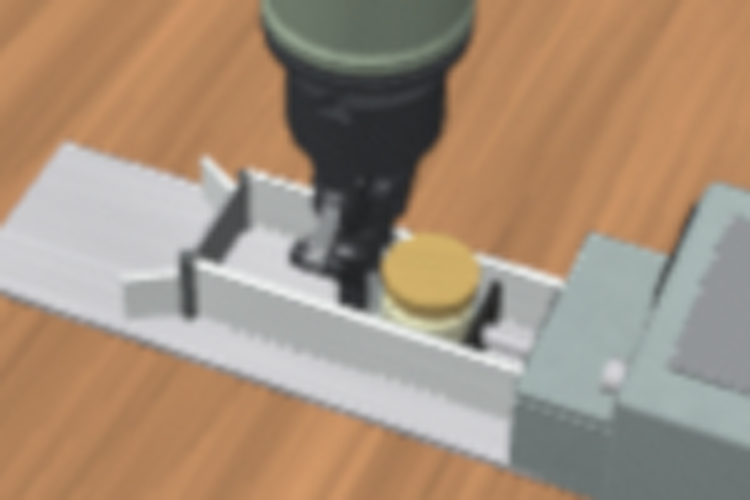

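Call:
drive_tool:
  rows:
    - [1,0.1,0,0,0]
    - [1,0.1,0,0,0]
    - [1,0.1,0,0,0]
    - [1,0.1,0,0,0]
    - [1,0,0,0,0]
    - [1,0,0,0,0]
    - [1,0,0,0,0]
    - [1,0,0,0,0]
    - [1,0,0,0,0]
    - [1,0,0,0,0]

```text
clock: 24.1
ee_pos: [0.655, -0.0075, 0.0917]
eef_rot: [-0.0, 1.0, 0.021, -0.001]
ft_force: [-9.3, -0.9, 3.2]
gripper_width: -0.0
```

```bash
python3 -c "
from h import *
st()
a=imaging.camera('scene')
cv2.imwrite('pics/c16.png',cv2.resize(a[210:310,270:420],None,fx=5,fy=5,interpolation=2))
"
```

```text
t 24.1 pos [ 0.655  -0.0075  0.0917] m [ 0.0845 -0.0002] xyaw deg 2.37 tz [-0.002 -0.    -1.   ] F [-9.26 -0.92  3.24] w -0.0
```

View pics/c16.png

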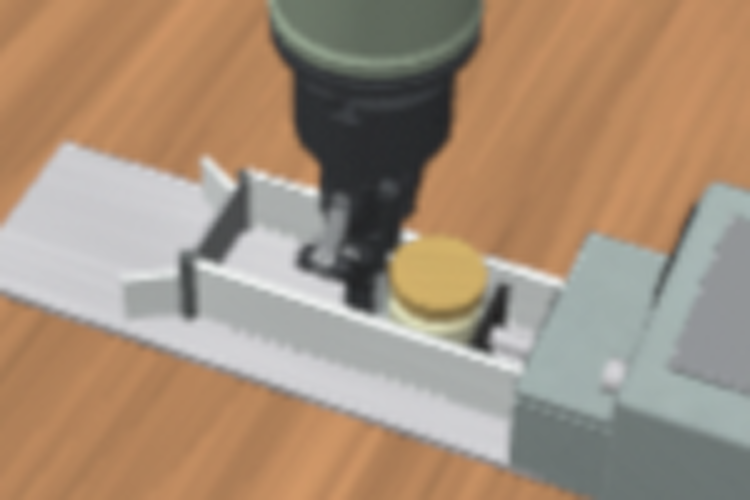

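Call:
drive_tool:
  rows:
    - [1,0.1,0,0,0]
    - [1,0,0,0,0]
    - [1,0,0,0,0]
    - [1,0,0,0,0]
    - [1,0,0,0,0]
    - [1,0,0,0,0]
    - [1,0,0,0,0]
    - [1,0,0,0,0]
    - [1,0,0,0,0]
    - [1,0,0,0,0]

```text
clock: 25.15
ee_pos: [0.6559, -0.0075, 0.0917]
eef_rot: [-0.0, 1.0, 0.021, -0.001]
ft_force: [-9.6, -1.0, 3.3]
gripper_width: 0.001
```

Call:
drive_tool:
  rows:
    - [1,-0.1,0,0,0]
    - [1,-0.2,0,0,0]
    - [1,-0.2,0,0,0]
    - [1,-0.2,0,0,0]
    - [1,-0.2,0,0,0]
    - [1,-0.2,0,0,0]
    - [1,-0.3,0,0,0]
    - [1,-0.3,0,0,0]
    - [1,-0.3,0,0,0]
    - [1,0,0,0,0]

```text
clock: 26.15
ee_pos: [0.6364, -0.0081, 0.092]
eef_rot: [-0.0, 1.0, 0.021, 0.0]
ft_force: [0.0, 0.2, -0.4]
gripper_width: -0.006
```

```bash
python3 -c "
from h import *
st()
a=imaging.camera('scene')
cv2.imwrite('pics/c17.png',cv2.resize(a[210:310,270:420],None,fx=5,fy=5,interpolation=2))
"
```

```text
t 26.15 pos [ 0.6364 -0.0081  0.092 ] m [ 0.066 -0.   ] xyaw deg 2.38 tz [ 0.  0. -1.] F [ 0.03  0.18 -0.38] w -0.006
```

View pics/c17.png

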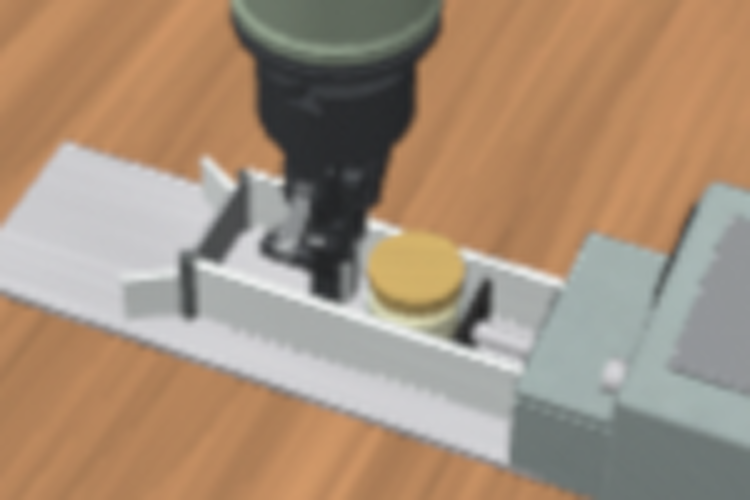

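Call:
drive_tool:
  rows:
    - [1,0,0,-1,0]
    - [1,0,0,-2,0]
    - [1,0,0,-3,0]
    - [1,0,0,-4,0]
    - [1,0,0,-4,0]
    - [1,-2,0,-2,0]
    - [1,-4,0,0,0]
    - [1,-4,0,0,0]
    - [1,-4,0,0,0]
    - [1,-4,0,0,0]

```text
clock: 27.2
ee_pos: [0.4552, -0.0157, 0.2528]
eef_rot: [-0.0, 1.0, 0.021, 0.001]
ft_force: [1.1, 0.2, -0.2]
gripper_width: -0.002
```

Call:
drive_tool:
  rows:
    - [1,0,4,0,0]
    - [1,0,4,0,0]
    - [1,0,4,0,0]
    - [1,0,4,0,0]
    - [1,0,3,0,0]
    - [1,0,0,0,0]
    - [1,0,0,0,0]
    - [1,0,0,0,0]
    - [1,0,0,0,0]
    - [1,0,0,0,0]

```text
clock: 28.2
ee_pos: [0.4649, -0.2048, 0.252]
eef_rot: [-0.0, 1.0, 0.021, 0.0]
ft_force: [0.2, 0.0, 0.8]
gripper_width: -0.003
```

```bash
python3 -c "
from h import *
st()
a=imaging.camera('scene');b=imaging.camera('top')
cv2.imwrite('pics/s18.png',a);cv2.imwrite('pics/t18.png',cv2.resize(b[120:300,280:400],None,fx=3.3,fy=3.3,interpolation=2))
m=cv2.inRange(cv2.cvtColor(b,cv2.COLOR_BGR2HSV),(17,120,90),(30,255,255))
N,L,S,C=cv2.connectedComponentsWithStats(m)
for i in range(1,N):
    if S[i,4]>120: print(S[i],C[i],onz('top',*C[i],.056).round(3),w2m(onz('top',*C[i],.064)))
"
```

```text
t 28.2 pos [ 0.4649 -0.2048  0.252 ] m [-0.1135 -0.1895] xyaw deg 2.44 tz [ 0.  0. -1.] F [0.23 0.04 0.81] w -0.003
[    0    51    77   208 13225] [ 38.18215501 149.37928166] [0.726 0.591 0.056] (np.float64(0.17707559119065802), np.float64(0.5911716674344555))
[  421    87   145   100 11598] [489.52043456 136.06613209] [ 0.79  -0.348  0.056] (np.float64(0.2025194233986026), np.float64(-0.3431569471362567))
[318 168  22  23 414] [328.16183575 179.07487923] [ 0.683 -0.008  0.056] (np.float64(0.11042746549659445), np.float64(-0.0018670948411891979))
[  0 209  17  55 843] [  7.40332147 234.98695136] [0.545 0.629 0.056] (np.float64(-0.0010519270315515591), np.float64(0.6361933194288932))
[434 219  18  18 256] [442.625      227.49609375] [ 0.589 -0.245  0.056] (np.float64(0.006900315747478189), np.float64(-0.23280733424906433))
[ 21 250  18  11 129] [ 27.48062016 255.68992248] [0.504 0.584 0.056] (np.float64(-0.0429653595874345), np.float64(0.5932633603563396))
[605 359  35   9 121] [626.79338843 362.04132231] [ 0.33  -0.606  0.056] (np.float64(-0.2643620413441848), np.float64(-0.5796755209517848))
```

View pics/s18.png

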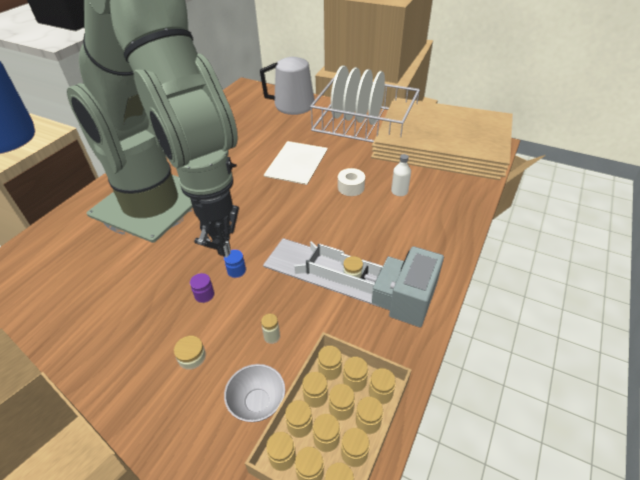

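View pics/t18.png

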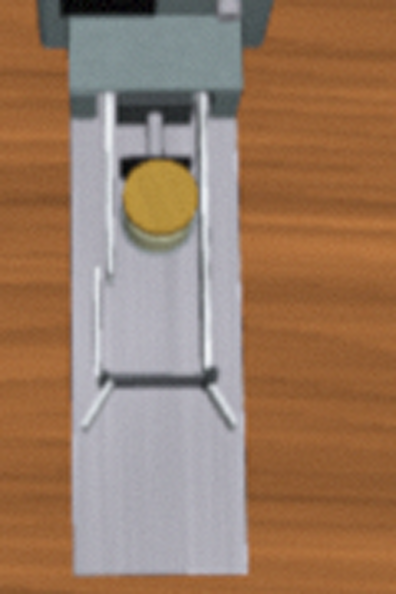

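The last pictures show the jar upright in the lane against the pad (mx about 110, my about -2 mm). The flap is shut, the other jars are where they were, and the gripper is clear.

```bash
python3 -c "
from plant import env
print(env.job_done())"
```

```text
the job is handed in; nothing more can be done
None
```

I loaded the middle jar and handed the job in at about 28 s; no verdict is reported.

**What I did:** I gripped the jar, stood it on the infeed plate at about mx -70 mm and let go. Then I pushed it with the shut fingers through the flap and down the lane. I felt the pad at a jar centre of about mx 111 mm. I pressed it in about 9–11 mm and held it there for about a second at roughly 10 N. That depth comes from tool travel after contact and the pad's shift in the picture; the pad joint itself cannot be read. I backed off along the lane first and then lifted out.

**Last checks:**
- **Jar:** upright in the lane, centre at about mx 110 mm, my -2 mm.
- **Flap and pad:** in the pictures the flap looks shut and the pad looks back at rest.
- **Other things:** the tall jar measures where it was. The wide jar, roll, bottle, bowl and the blue and purple jars look unmoved in the scene picture; I did not measure them again.
- **Arm:** clear of everything, with the force reading near zero.

**Disagreement:** the two cameras differed by 2–4 mm sideways on most points, and by about 16 mm for the wide jar, whose height I did not correct for. I worked from the top camera, and the jar ran down the lane without jamming.

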